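# Clip the templates to the carrying board

## Robot

A 6-joint arm with a two-finger parallel gripper is mounted at the origin on a cart in front of the work surface, level with it; the furniture and walls round the work are solid. World frame = base frame: x ahead of the robot, y to its left, z up, the work surface at z = 0. Lengths are in mm, angles in degrees, forces in N, time in s.
With the tool pointing down it reaches from about 425 to 1125 mm from the base axis. Payload 14.9 kg.
Tool frame: the origin (TCP) lies between the finger pads; the fingertips stand 17 mm ahead of it and the grasp point (between the pads) lies 2 mm behind it (env.tip_reach is the distance from the TCP to the fingertips, in mm); z points along the fingers, y is the line along which they close (so a half turn about z gives the same grasp; the last joint's range is limited). The gripper opens to 91 mm and grips with 3 to 60 N. Pads are 32 mm wide; open, the fingers measure 118 mm over their backs; the gripper's body (76 mm by 178 mm) begins 60 mm behind the grasp point.
Start: joints at [65.873, 21.709, 99.362, -0, 58.929, -1.908], TCP at [264.715, 648.031, 230.932] pointing down, gripper open.
Joint ranges: [-158.91, 158.91], [-42.39, 125.64], [0.06, 152.35], [-60.88, 240.88], [17.5, 164.5], [-176.32, 176.32]. Speed limits (degrees/s): [108.29, 108.29, 136.94, 180, 180, 180].

## Interface

Orientations are given as a 3x3 rotation matrix whose columns are the frame's x, y, z axes.
In Python, from bench import env gives the robot as it stands.
- The arm moves only by the tool apply_moves, never from a script. Its argument "targets" is text: rows parted by semicolons, each of 4 numbers parted by spaces: the shift along the tool's x, y, z normalised to -1 to 1, where 1 is 500 mm, then the turn about the tool's z normalised to -1 to 1, where 1 is 90 degrees. A call has 1 to 10 rows; each row shifts and turns the commanded pose from where the row before left it, along the tool's axes as they then stand; what a row does not reach is not made up. A row lasts 1/10 s, in which the tool goes at most 50 mm and 8.59 degrees, less where a joint would pass 70% of its speed; a pose out of reach is approached as far as the arm can. A call with a number of a shift or a turn outside -1 to 1 is refused whole. A call with a gripper value outside its range is refused whole. "fingers" is the closure in counts, from 0 (fully open) to 255 (shut), set as the call begins (left out, the last holds). The fingers move at their own pace and stop on an object; "grip_force" is the grip in N (left out, the last holds). Time passes only in rows, so rows that do not move let the fingers close. It gives the time, the measured TCP pose, the force, the opening and the grip force at its end, in the units of the state.
- env.state(): the state, without advancing time (a new reading comes with each control period).
- env.grab_frame(name): name is "side" or "top" or "wrist"; returns a dict with "image" (384x512x3 uint8, red, green, blue), "K" (3x3 intrinsics, pixels), "rvec" (rotation vector, rad) and "tvec" (3), from world to camera coordinates, as OpenCV has them. Camera axes: x right, y down, z forward; pixel columns grow to the right and rows downward; lengths in mm; the calibration is good to about 2 mm. A picture is of the moment at which its call begins. There is no depth.
- env.hand_in(): hands the job in; it is judged then, once.
The state is a dict: "time": time; "joints": joint angles; "joint_vel": joint speeds; "joint_torque": joint torques, N m; "position": TCP position; "orientation": TCP orientation; "ft_force": force on the tool from outside, world axes, zero at the start; "torque": the same for the moment, N m; "grip_width": finger opening in mm; "grasp_force": force on a finger pad.
Only numpy, scipy, OpenCV 4.12 (cv2) and the standard library are available. Lean on these libraries where they do the work, as an engineer would, in place of code of your own. Each camera call takes 0.05 s, during which the arm holds its last target. There are 200 camera calls.

## Task

Get the carrying board ready to take away: clear the cake of beeswax off it into the black parts tray, and move all the angle templates from the bin onto the board, each in a bay of its own, blade flat on the board and pushed under the sprung clip, letting the blade's edge lift the clip, until its tip is right up against the stop. Templates that stand the wrong way round in the bin, mirrored, have to be turned about first; leave the dye bottle and the thread reel where they are.

Things in the scene. Friction and masses are not known exactly. Their poses are not given: they have to be found in the camera images.
- t0_grip (a point): Aluminium angle template, about 70 g, may be absent (all five alike; all sizes here in mm): level flat blade 66 long x 30 wide x 5 thick with a rounded tip edge; at its heel an upright flange 30 wide, 8 thick, 57 high. Point: in the middle of the flange, 40 above the underside. Axes: x along the blade to its free tip edge (62 ahead of the point), y across, z up.
- bay0 (a point): Bay of the fixed plywood board (140 deep, 270 wide, 12 thick; five bays 50 apart, bay0 leftmost). Point: on the board's top face, bay's middle, at the foot of the steel stop bar (10 high) that the blade tip comes up against. Axes: x the push direction, from the board's front edge (at x = -115) to the stop; z up. A template's grip point is at x = -62, z = 40 here when home.
- clip0 (a joint): Angle of bay 0's sprung clip, rad: 0 shut, grows as its nose is lifted, about 0.12 with a blade under it.
- t1_grip (a point): Same as t0. The templates stand on the bin's floor side by side about 50 apart along its y, some with the blade to the bin's +x (away from the robot), the others mirrored, blade to -x.
- bay1 (a point): Same, next bay. Each bay has a steel clip 28 wide, pivoted 15 above the board over the stop bar, reaching forward and down: its nose is at x = -25 just above the board, then a gentle lip turned up to 9 above the board at x = -46. The board is varnished and slippery. Highest point 22 above the board.
- clip1 (a joint): Angle of bay 1's sprung clip, rad: 0 shut, grows as its nose is lifted, about 0.12 with a blade under it.
- t2_grip (a point): Same as t0. Gripped by the top of the flange, 8 mm across, it can be lifted, turned and pushed.
- bay2 (a point): Same, middle bay. A blade lying on the board and pushed along x meets the lip, lifts the clip (3 to 10 N of push) and runs under it; the clip then presses on it with about 4 N.
- clip2 (a joint): Angle of bay 2's sprung clip, rad: 0 shut, grows as its nose is lifted, about 0.12 with a blade under it.
- t3_grip (a point): Same as t0.
- bay3 (a point): Same, next bay.
- clip3 (a joint): Angle of bay 3's sprung clip, rad: 0 shut, grows as its nose is lifted, about 0.12 with a blade under it.
- t4_grip (a point): Same as t0.
- bay4 (a point): Same, rightmost bay.
- clip4 (a joint): Angle of bay 4's sprung clip, rad: 0 shut, grows as its nose is lifted, about 0.12 with a blade under it.
- bin: Wooden open bin (fixed), 134 (x) x 272 (y) x 24 high outside, walls and floor 5 thick; origin under its centre on the bench, the templates stand in a row along its y.
- tray: Flat black sheet-metal parts tray (fixed), 190 (x) x 118 (y), rim 11 high, floor 2 thick; origin under its centre on the bench.
- wax_mid (a point): Centre of a round cake of beeswax, 39 across, 13 high, 14 g; lies flat on the carrying board in front of the clips at the start.
- dye_bottle: Brown dye bottle, 34 across, 78 high, standing behind the board; bystander. Origin under its centre.
- spool: Reel of grey thread, 32 across, 42 high, standing beyond the tray; bystander. Origin under its centre.

How it is judged (in metres and radians):
At the end, for the whole second after the job is handed in: Each template present lies flat (3.5 mm) in a bay: tip within 7 mm of the stop, grip point within 10 mm of the bay's middle line, square within 0.2 rad, its clip lifted by the blade; the beeswax lies flat in the tray, centre 14 mm or more inside the rim; nothing else disturbed (((x of t0_grip in the frame of bay0 between -0.069 and -0.055 m and y of t0_grip in the frame of bay0 between -0.01 and 0.01 m and z of t0_grip in the frame of bay0 between 0.036 and 0.0435 m and angle between the x axis of t0_grip and the x axis of bay0, either way round below 0.2 rad and angle between t0_grip's own z axis and vertical below 0.12 rad and value of joint clip0 above 0.03 rad) or (x of t0_grip in the frame of bay1 between -0.069 and -0.055 m and y of t0_grip in the frame of bay1 between -0.01 and 0.01 m and z of t0_grip in the frame of bay1 between 0.036 and 0.0435 m and angle between the x axis of t0_grip and the x axis of bay1, either way round below 0.2 rad and angle between t0_grip's own z axis and vertical below 0.12 rad and value of joint clip1 above 0.03 rad) or (x of t0_grip in the frame of bay2 between -0.069 and -0.055 m and y of t0_grip in the frame of bay2 between -0.01 and 0.01 m and z of t0_grip in the frame of bay2 between 0.036 and 0.0435 m and angle between the x axis of t0_grip and the x axis of bay2, either way round below 0.2 rad and angle between t0_grip's own z axis and vertical below 0.12 rad and value of joint clip2 above 0.03 rad) or (x of t0_grip in the frame of bay3 between -0.069 and -0.055 m and y of t0_grip in the frame of bay3 between -0.01 and 0.01 m and z of t0_grip in the frame of bay3 between 0.036 and 0.0435 m and angle between the x axis of t0_grip and the x axis of bay3, either way round below 0.2 rad and angle between t0_grip's own z axis and vertical below 0.12 rad and value of joint clip3 above 0.03 rad) or (x of t0_grip in the frame of bay4 between -0.069 and -0.055 m and y of t0_grip in the frame of bay4 between -0.01 and 0.01 m and z of t0_grip in the frame of bay4 between 0.036 and 0.0435 m and angle between the x axis of t0_grip and the x axis of bay4, either way round below 0.2 rad and angle between t0_grip's own z axis and vertical below 0.12 rad and value of joint clip4 above 0.03 rad)) and ((x of t1_grip in the frame of bay0 between -0.069 and -0.055 m and y of t1_grip in the frame of bay0 between -0.01 and 0.01 m and z of t1_grip in the frame of bay0 between 0.036 and 0.0435 m and angle between the x axis of t1_grip and the x axis of bay0, either way round below 0.2 rad and angle between t1_grip's own z axis and vertical below 0.12 rad and value of joint clip0 above 0.03 rad) or (x of t1_grip in the frame of bay1 between -0.069 and -0.055 m and y of t1_grip in the frame of bay1 between -0.01 and 0.01 m and z of t1_grip in the frame of bay1 between 0.036 and 0.0435 m and angle between the x axis of t1_grip and the x axis of bay1, either way round below 0.2 rad and angle between t1_grip's own z axis and vertical below 0.12 rad and value of joint clip1 above 0.03 rad) or (x of t1_grip in the frame of bay2 between -0.069 and -0.055 m and y of t1_grip in the frame of bay2 between -0.01 and 0.01 m and z of t1_grip in the frame of bay2 between 0.036 and 0.0435 m and angle between the x axis of t1_grip and the x axis of bay2, either way round below 0.2 rad and angle between t1_grip's own z axis and vertical below 0.12 rad and value of joint clip2 above 0.03 rad) or (x of t1_grip in the frame of bay3 between -0.069 and -0.055 m and y of t1_grip in the frame of bay3 between -0.01 and 0.01 m and z of t1_grip in the frame of bay3 between 0.036 and 0.0435 m and angle between the x axis of t1_grip and the x axis of bay3, either way round below 0.2 rad and angle between t1_grip's own z axis and vertical below 0.12 rad and value of joint clip3 above 0.03 rad) or (x of t1_grip in the frame of bay4 between -0.069 and -0.055 m and y of t1_grip in the frame of bay4 between -0.01 and 0.01 m and z of t1_grip in the frame of bay4 between 0.036 and 0.0435 m and angle between the x axis of t1_grip and the x axis of bay4, either way round below 0.2 rad and angle between t1_grip's own z axis and vertical below 0.12 rad and value of joint clip4 above 0.03 rad)) and ((x of t2_grip in the frame of bay0 between -0.069 and -0.055 m and y of t2_grip in the frame of bay0 between -0.01 and 0.01 m and z of t2_grip in the frame of bay0 between 0.036 and 0.0435 m and angle between the x axis of t2_grip and the x axis of bay0, either way round below 0.2 rad and angle between t2_grip's own z axis and vertical below 0.12 rad and value of joint clip0 above 0.03 rad) or (x of t2_grip in the frame of bay1 between -0.069 and -0.055 m and y of t2_grip in the frame of bay1 between -0.01 and 0.01 m and z of t2_grip in the frame of bay1 between 0.036 and 0.0435 m and angle between the x axis of t2_grip and the x axis of bay1, either way round below 0.2 rad and angle between t2_grip's own z axis and vertical below 0.12 rad and value of joint clip1 above 0.03 rad) or (x of t2_grip in the frame of bay2 between -0.069 and -0.055 m and y of t2_grip in the frame of bay2 between -0.01 and 0.01 m and z of t2_grip in the frame of bay2 between 0.036 and 0.0435 m and angle between the x axis of t2_grip and the x axis of bay2, either way round below 0.2 rad and angle between t2_grip's own z axis and vertical below 0.12 rad and value of joint clip2 above 0.03 rad) or (x of t2_grip in the frame of bay3 between -0.069 and -0.055 m and y of t2_grip in the frame of bay3 between -0.01 and 0.01 m and z of t2_grip in the frame of bay3 between 0.036 and 0.0435 m and angle between the x axis of t2_grip and the x axis of bay3, either way round below 0.2 rad and angle between t2_grip's own z axis and vertical below 0.12 rad and value of joint clip3 above 0.03 rad) or (x of t2_grip in the frame of bay4 between -0.069 and -0.055 m and y of t2_grip in the frame of bay4 between -0.01 and 0.01 m and z of t2_grip in the frame of bay4 between 0.036 and 0.0435 m and angle between the x axis of t2_grip and the x axis of bay4, either way round below 0.2 rad and angle between t2_grip's own z axis and vertical below 0.12 rad and value of joint clip4 above 0.03 rad)) and ((x of t3_grip in the frame of bay0 between -0.069 and -0.055 m and y of t3_grip in the frame of bay0 between -0.01 and 0.01 m and z of t3_grip in the frame of bay0 between 0.036 and 0.0435 m and angle between the x axis of t3_grip and the x axis of bay0, either way round below 0.2 rad and angle between t3_grip's own z axis and vertical below 0.12 rad and value of joint clip0 above 0.03 rad) or (x of t3_grip in the frame of bay1 between -0.069 and -0.055 m and y of t3_grip in the frame of bay1 between -0.01 and 0.01 m and z of t3_grip in the frame of bay1 between 0.036 and 0.0435 m and angle between the x axis of t3_grip and the x axis of bay1, either way round below 0.2 rad and angle between t3_grip's own z axis and vertical below 0.12 rad and value of joint clip1 above 0.03 rad) or (x of t3_grip in the frame of bay2 between -0.069 and -0.055 m and y of t3_grip in the frame of bay2 between -0.01 and 0.01 m and z of t3_grip in the frame of bay2 between 0.036 and 0.0435 m and angle between the x axis of t3_grip and the x axis of bay2, either way round below 0.2 rad and angle between t3_grip's own z axis and vertical below 0.12 rad and value of joint clip2 above 0.03 rad) or (x of t3_grip in the frame of bay3 between -0.069 and -0.055 m and y of t3_grip in the frame of bay3 between -0.01 and 0.01 m and z of t3_grip in the frame of bay3 between 0.036 and 0.0435 m and angle between the x axis of t3_grip and the x axis of bay3, either way round below 0.2 rad and angle between t3_grip's own z axis and vertical below 0.12 rad and value of joint clip3 above 0.03 rad) or (x of t3_grip in the frame of bay4 between -0.069 and -0.055 m and y of t3_grip in the frame of bay4 between -0.01 and 0.01 m and z of t3_grip in the frame of bay4 between 0.036 and 0.0435 m and angle between the x axis of t3_grip and the x axis of bay4, either way round below 0.2 rad and angle between t3_grip's own z axis and vertical below 0.12 rad and value of joint clip4 above 0.03 rad)) and ((x of t4_grip in the frame of bay0 between -0.069 and -0.055 m and y of t4_grip in the frame of bay0 between -0.01 and 0.01 m and z of t4_grip in the frame of bay0 between 0.036 and 0.0435 m and angle between the x axis of t4_grip and the x axis of bay0, either way round below 0.2 rad and angle between t4_grip's own z axis and vertical below 0.12 rad and value of joint clip0 above 0.03 rad) or (x of t4_grip in the frame of bay1 between -0.069 and -0.055 m and y of t4_grip in the frame of bay1 between -0.01 and 0.01 m and z of t4_grip in the frame of bay1 between 0.036 and 0.0435 m and angle between the x axis of t4_grip and the x axis of bay1, either way round below 0.2 rad and angle between t4_grip's own z axis and vertical below 0.12 rad and value of joint clip1 above 0.03 rad) or (x of t4_grip in the frame of bay2 between -0.069 and -0.055 m and y of t4_grip in the frame of bay2 between -0.01 and 0.01 m and z of t4_grip in the frame of bay2 between 0.036 and 0.0435 m and angle between the x axis of t4_grip and the x axis of bay2, either way round below 0.2 rad and angle between t4_grip's own z axis and vertical below 0.12 rad and value of joint clip2 above 0.03 rad) or (x of t4_grip in the frame of bay3 between -0.069 and -0.055 m and y of t4_grip in the frame of bay3 between -0.01 and 0.01 m and z of t4_grip in the frame of bay3 between 0.036 and 0.0435 m and angle between the x axis of t4_grip and the x axis of bay3, either way round below 0.2 rad and angle between t4_grip's own z axis and vertical below 0.12 rad and value of joint clip3 above 0.03 rad) or (x of t4_grip in the frame of bay4 between -0.069 and -0.055 m and y of t4_grip in the frame of bay4 between -0.01 and 0.01 m and z of t4_grip in the frame of bay4 between 0.036 and 0.0435 m and angle between the x axis of t4_grip and the x axis of bay4, either way round below 0.2 rad and angle between t4_grip's own z axis and vertical below 0.12 rad and value of joint clip4 above 0.03 rad)) and x of wax_mid in the frame of tray between -0.08 and 0.08 m and y of wax_mid in the frame of tray between -0.045 and 0.045 m and z of wax_mid in the frame of tray below 0.014 m); the robot touches nothing.
It fails at once if the dye bottle is pushed more than 3 cm or tipped over (distance of dye_bottle from where it was at the start of the episode above 0.03 m or angle between dye_bottle's own z axis and vertical above 0.6 rad).
It fails at once if the thread reel is pushed more than 3 cm or tipped over (distance of spool from where it was at the start of the episode above 0.03 m or angle between spool's own z axis and vertical above 0.6 rad).
Of t0, t1, t2, t3, t4 only 3 to 5 are there at a start; the rules pass over those that are not, and their reading is None.
At some moment in a run one of wax, t0, t1, t2, t3, t4 may be knocked a few centimetres aside while the robot is not near it.
It also fails if it takes over 210 s, if anything falls off the work surface, if the arm or the gripper's body presses on something with over 40 N, if the wrist force passes 120 N, or if a joint passes its speed limit or range.

## Working session

There is one attempt and no reset: what is moved stays moved. The work goes in short steps, Python scripts to look and compute and a tool call to move; the robot and the scene stay as the last step left them, time stands still between calls to the robot, and variables do not carry over. Pictures are saved under pics/ and viewed, at most 14 in all, crops included, and the job is handed in when it is done.

Besides the shell and the picture viewer there is one more tool, called after "Request:" as name(argument=value, ...) on one line, values as JSON. apply_moves: Moves the arm, as the interface text tells. Its arguments: {"type":"object","properties":{"targets":{"type":"string"},"fingers":{"type":"number"},"grip_force":{"type":"number"}},"required":["targets"]}

```bash
ls; mkdir -p pics
python3 - <<'E'
from bench import env
import cv2,numpy as np,pickle
s=env.state();print({k:np.round(v,2).tolist() for k,v in s.items()})
d={}
for n in("top","side"):
    f=env.grab_frame(n);d[n]=f
    cv2.imwrite(f"pics/{n}0.png",f["image"][:,:,::-1])
    R=cv2.Rodrigues(np.array(f["rvec"]))[0];print(n,f["K"],-R.T@np.array(f["tvec"]).ravel(),R)
pickle.dump(d,open("d0.pkl","wb"))
E
```

```text
pics
{'time': 0.0, 'joints': [65.87, 21.74, 99.39, -0.0, 58.93, -1.91], 'joint_vel': [-0.04, 0.06, 0.0, 0.04, -0.01, 0.05], 'joint_torque': [-0.0, -76.37, -43.44, 0.07, 0.04, -0.0], 'position': [264.57, 647.67, 230.29], 'orientation': [[-0.93, 0.38, -0.0], [0.38, 0.93, -0.0], [0.0, -0.0, -1.0]], 'ft_force': [-0.06, 0.37, -0.14], 'torque': [-0.02, 0.01, -0.02], 'grasp_force': 0.0, 'grip_width': 91.24}
top [[371.21171864   0.         263.06757321]
 [  0.         371.21171864 191.33876709]
 [  0.           0.           1.        ]] [ 443.45035702 -174.88151579  905.56760978] [[ 2.84203510e-02 -9.99595589e-01  9.70149642e-04]
 [-9.76906148e-01 -2.79808370e-02 -2.11828826e-01]
 [ 2.11770306e-01  5.07250445e-03 -9.77306302e-01]]
side [[435.65214022   0.         261.21310932]
 [  0.         435.65214022 195.2120199 ]
 [  0.           0.           1.        ]] [390.27227462 771.16781071 539.58913433] [[-0.97296573 -0.22981515 -0.02286248]
 [-0.0812084   0.43311346 -0.89767362]
 [ 0.21620104 -0.87154904 -0.44006747]]
```

View pics/top0.png

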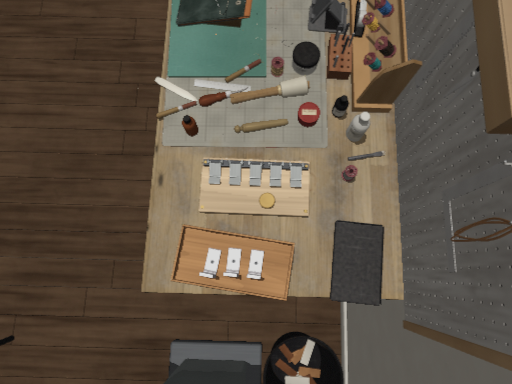

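View pics/side0.png

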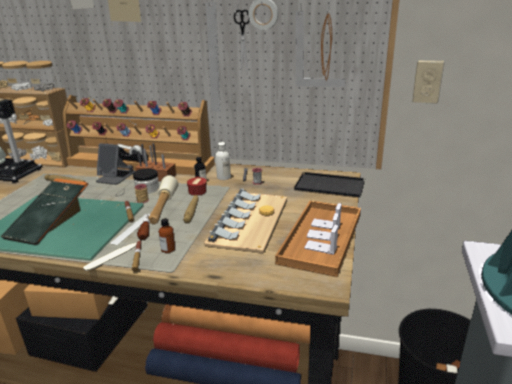

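The top view shows the board at rows 160–215, columns 200–310, with wax at (267,200). Below it is the bin with three templates around (210–257, 265), and the tray at (357,262). I'll zoom in next.

```bash
cat > h.py <<'E'
import cv2,numpy as np
def cam(f): return cv2.Rodrigues(np.array(f["rvec"],float))[0],np.array(f["tvec"],float).ravel(),np.array(f["K"])
def ray(f,px,z):
    "pixel(s) -> world points on plane z"
    R,t,K=cam(f);p=np.atleast_2d(np.array(px,float));c=-R.T@t
    d=np.c_[p,np.ones(len(p))]@np.linalg.inv(K).T@R
    return c+d*((z-c[2])/d[:,2])[:,None]
def proj(f,P):
    return cv2.projectPoints(np.atleast_2d(np.array(P,float)),np.array(f["rvec"],float),np.array(f["tvec"],float),np.array(f["K"]),None)[0][:,0]
E
python3 - <<'E'
import pickle;from h import *
d=pickle.load(open("d0.pkl","rb"));f=d["top"];im=f["image"][:,:,::-1]
cv2.imwrite("pics/c1.png",cv2.resize(im[150:300,165:325],None,fx=4.6,fy=3.9,interpolation=cv2.INTER_CUBIC) if 0 else cv2.resize(im[150:300,165:325],None,fx=4,fy=4,interpolation=cv2.INTER_CUBIC))
hsv=cv2.cvtColor(im,cv2.COLOR_BGR2HSV)
def big(mask,box,z,name):
    m=np.zeros(mask.shape,np.uint8);y0,y1,x0,x1=box;m[y0:y1,x0:x1]=mask[y0:y1,x0:x1]
    for c in cv2.findContours(m,cv2.RETR_EXTERNAL,cv2.CHAIN_APPROX_NONE)[0]:
        if cv2.contourArea(c)<25: continue
        b=cv2.boxPoints(cv2.minAreaRect(c));M=cv2.moments(c)
        print(name,cv2.contourArea(c),np.round([M['m10']/M['m00'],M['m01']/M['m00']],1),np.round(ray(f,b,z)[:,:2]).tolist(),np.round(ray(f,[M['m10']/M['m00'],M['m01']/M['m00']],z)[0,:2]))
H,S,V=[hsv[:,:,i] for i in range(3)]
for n,p in(("bench",(160,240)),("board",(210,205)),("wax",(267,200)),("bin",(200,240)),("blade",(213,257)),("clip",(235,172)),("tray",(357,262))):
    print(n,p,hsv[p[1],p[0]])
big(((V<75)).astype(np.uint8),(215,310,325,390),6,"tray")
big(((S<60)&(V>140)).astype(np.uint8),(240,285,190,280),10,"tmpl")
E
```

```text
bench (160, 240) [ 19  81 148]
board (210, 205) [ 17  73 192]
wax (267, 200) [ 20 121 198]
bin (200, 240) [ 15 127 175]
blade (213, 257) [  0   0 219]
clip (235, 172) [ 50   5 169]
tray (357, 262) [18 19 66]
tray 4034.5 [356.1 264.3] [[363.0, -321.0], [572.0, -329.0], [572.0, -466.0], [363.0, -451.0]] [ 467. -397.]
tmpl 346.0 [255.3 263.8] [[430.0, -137.0], [497.0, -145.0], [493.0, -177.0], [427.0, -169.0]] [ 461. -157.]
tmpl 341.5 [232.7 261.9] [[434.0, -81.0], [502.0, -91.0], [496.0, -126.0], [428.0, -115.0]] [ 464. -103.]
tmpl 346.0 [211.  262.6] [[432.0, -24.0], [500.0, -44.0], [489.0, -79.0], [421.0, -58.0]] [461. -52.]
```

View pics/c1.png

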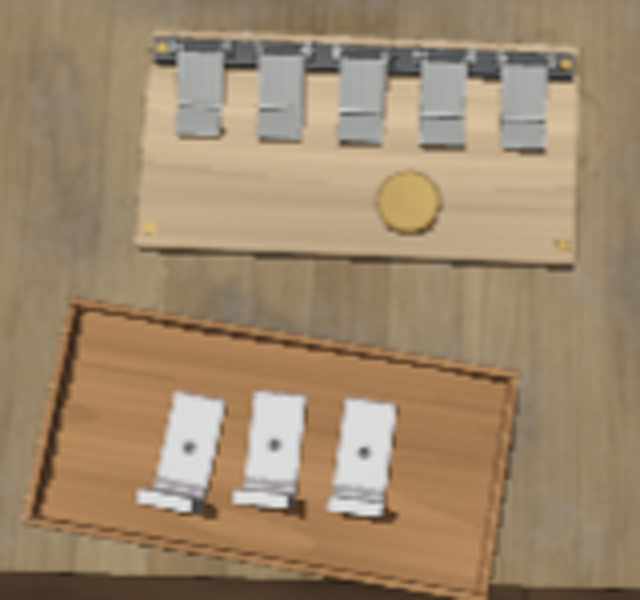

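The crop shows the board with five clips and the wax cake at about crop (408,202), which is px (267,200). All three templates stand with flanges towards the robot and blades to +x, so none is mirrored. Next I'll compute the coarse board and wax poses and move over them.

```bash
cat >> h.py <<'E'
def delta(s,p,yaw=None):
    "tool-axis shift in normalised units to world TCP p; yaw = world angle (deg) of tool y, turn applied FIRST"
    R=np.array(s["orientation"]);y=np.degrees(np.arctan2(R[1,1],R[0,1]));turn=0
    if yaw is None: yaw=y
    turn=(y-yaw+90)%180-90
    a=np.radians(y-turn);Y=np.array([np.cos(a),np.sin(a),0]);Z=np.array([0,0,-1]);X=np.cross(Y,Z)
    d=np.array(p)-np.array(s["position"])
    return "yaw now %.1f turn %.4f shift %s"%(y,turn/90,np.round([d@X/500,d@Y/500,d@Z/500],4))
E
python3 - <<'E'
import pickle;from h import *;from bench import env
d=pickle.load(open("d0.pkl","rb"));f=d["top"];im=f["image"][:,:,::-1]
q=np.array([(135,243),(573,265),(577,47),(155,33)])/4+[165,150]
print("board",np.round(ray(f,q,12)))
wax=ray(f,np.array([408,202])/4+[165,150],24)[0];print("wax",wax)
q=np.array([(74,300),(517,376),(485,598),(27,520)])/4+[165,150];print("bin",np.round(ray(f,q,24)))
print(delta(env.state(),[565,wax[1],230],90),delta(env.state(),[565,-110,230],0))
E
```

```text
board [[ 584.  -15.   12.]
 [ 578. -282.   12.]
 [ 716. -284.   12.]
 [ 718.  -19.   12.]]
wax [ 612.09894759 -180.45095515   24.        ]
bin [[ 547.   17.   24.]
 [ 510. -247.   24.]
 [ 383. -230.   24.]
 [ 419.   35.   24.]]
yaw now 67.8 turn -0.2469 shift [-6.0090e-01 -1.6564e+00  7.0000e-04] yaw now 67.8 turn 0.7531 shift [-1.5155e+00  6.0090e-01  7.0000e-04]
```

Request:
apply_moves(targets="0 0 0 -0.0823;0 0 0 -0.0823;0 0 0 -0.0823;-0.03 -0.083 0 0;-0.03 -0.083 0 0;-0.03 -0.083 0 0;-0.03 -0.083 0 0;-0.03 -0.083 0 0;-0.03 -0.083 0 0;-0.03 -0.083 0 0", fingers=0)

```text
time: 1.1
position: [369.8, 355.8, 230.8]
orientation: [[-1.0, -0.0, -0.0], [-0.0, 1.0, -0.0], [0.0, -0.0, -1.0]]
ft_force: [0.7, 0.4, 0.0]
grip_width: 91.1
grasp_force: 0.0
```

Request:
apply_moves(targets="-0.03 -0.083 0 0;-0.03 -0.083 0 0;-0.03 -0.083 0 0;-0.03 -0.083 0 0;-0.03 -0.083 0 0;-0.03 -0.083 0 0;-0.03 -0.083 0 0;-0.03 -0.083 0 0;-0.03 -0.083 0 0;-0.03 -0.083 0 0")

```text
time: 2.1
position: [519.9, -59.4, 230.9]
orientation: [[-1.0, 0.0, -0.0], [0.0, 1.0, 0.0], [0.0, 0.0, -1.0]]
ft_force: [1.2, 0.9, -1.0]
grip_width: 91.2
grasp_force: 0.0
```

Request:
apply_moves(targets="-0.03 -0.083 0 0;-0.03 -0.083 0 0;-0.03 -0.083 0 0;0 0 0 0;0 0 0 0")

```text
time: 2.6
position: [564.4, -182.5, 230.4]
orientation: [[-1.0, 0.002, -0.001], [0.002, 1.0, 0.0], [0.001, 0.0, -1.0]]
ft_force: [0.5, 1.3, -1.3]
grip_width: 91.5
grasp_force: 0.0
```

Run:
```python
import pickle;from h import *;from bench import env
s=env.state();print(s["position"],s["joints"],s["time"])
f=env.grab_frame("wrist");pickle.dump(f,open("w1.pkl","wb"));cv2.imwrite("pics/w1.png",f["image"][:,:,::-1])
R,t,K=cam(f);print(-R.T@t,R[2]);print(delta(s,[612,-180,31],90))
```

```text
[ 564.4078468  -182.51197651  230.38426924] [-2.01726236e+01  1.22797757e+01  1.11976634e+02  5.39040672e-03
  5.58022249e+01 -1.10086336e+02] 2.6
[ 483.87619695 -182.12023374  384.7040894 ] [ 2.86722009e-01  6.83153803e-04 -9.58013582e-01]
yaw now 89.9 turn -0.0010 shift [-0.0952  0.005   0.3988]
```

View pics/w1.png

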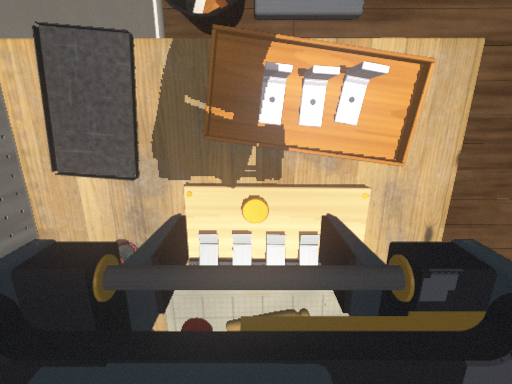

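The wrist view shows the wax at (255,211), the board's front corners at about (186,186) and (369,188), the templates at (275,95), (318,97) and (355,93), and the tray at (92,100). Next I'll measure these by mask.

Run:
```python
import pickle;from h import *
f=pickle.load(open("w1.pkl","rb"));im=np.ascontiguousarray(f["image"][:,:,::-1]);H,S,V=cv2.split(cv2.cvtColor(im,cv2.COLOR_BGR2HSV))
for p in((255,211),(300,220),(270,195),(165,200)): print(p,H[p[1],p[0]],S[p[1],p[0]],V[p[1],p[0]])
def comps(m,box,z,mina=40):
    k=np.zeros(m.shape,np.uint8);y0,y1,x0,x1=box;k[y0:y1,x0:x1]=m[y0:y1,x0:x1]
    for c in cv2.findContours(k,cv2.RETR_EXTERNAL,cv2.CHAIN_APPROX_NONE)[0]:
        if cv2.contourArea(c)<mina: continue
        r=cv2.minAreaRect(c);b=cv2.boxPoints(r);print(cv2.contourArea(c),np.round(r[0],1),np.round(ray(f,b,z)[:,:2]).tolist(),"ctr",np.round(ray(f,r[0],z)[0,:2],1))
print("wax");comps((S>150)&(V>150),(190,235,230,285),25)
print("tmpl");comps((S<60)&(V>130),(55,140,240,400),10)
print("tray");comps(V<75,(15,190,30,145),8)
# board front edge: gradient per column in V (bench darker)
g=cv2.cvtColor(im,cv2.COLOR_BGR2GRAY).astype(int)
rows=[];
for c in range(195,362,6):
    d=np.diff(g[175:200,c]);rows.append((c,175+int(np.argmax(d))+1))
P=ray(f,[(c,r-.0) for c,r in rows],12);k=np.polyfit(P[:,1],P[:,0],1);res=P[:,0]-np.polyval(k,P[:,1]);ok=abs(res)<4;k=np.polyfit(P[ok,1],P[ok,0],1)
print("front edge x=%.1f%+.4f*y"%(k[1],k[0]),ok.mean())
for r in(195,205,215,225,232):
    for a,b in((175,200),(355,385)):
        d=np.abs(np.diff(g[r,a:b]));c=a+int(np.argmax(d))+1;print(r,c,np.round(ray(f,[c,r],12)[0,:2],1))
# clips
print("clips");comps((S<70)&(V>120),(232,262,190,330),20)
cv2.imwrite("pics/w1c.png",cv2.resize(im[15:265,180:440],None,fx=2.3,fy=2.3,interpolation=cv2.INTER_CUBIC))
```

```text
(255, 211) 25 162 253
(300, 220) 24 77 253
(270, 195) 21 91 249
(165, 200) 18 104 201
wax
498.0 [254.5 209.5] [[595.0, -198.0], [595.0, -163.0], [632.0, -162.0], [632.0, -198.0]] ctr [ 613.3 -180.2]
tmpl
1134.0 [351.4  97.3] [[492.0, -79.0], [427.0, -61.0], [437.0, -29.0], [503.0, -45.0]] ctr [463.7 -53.7]
1387.5 [314.4  94.2] [[493.0, -135.0], [416.0, -109.0], [428.0, -71.0], [507.0, -94.0]] ctr [ 459.8 -102.2]
1251.0 [273.7  93. ] [[494.0, -180.0], [419.0, -166.0], [425.0, -132.0], [500.0, -144.0]] ctr [ 458.3 -155.2]
210.5 [374.4  68.1] [[432.0, -47.0], [420.0, -46.0], [426.0, -10.0], [438.0, -10.0]] ctr [428.8 -28.1]
tray
713.0 [44.7 97.5] [[380.0, -452.0], [379.0, -444.0], [560.0, -458.0], [561.0, -468.0]] ctr [ 463.3 -454.8]
682.0 [86.8 99.9] [[376.0, -447.0], [371.0, -329.0], [573.0, -345.0], [578.0, -485.0]] ctr [ 466.3 -400.2]
front edge x=590.2+0.0658*y 0.6428571428571429
195 187 [ 595.7 -277. ]
195 369 [596.1 -15.6]
205 185 [ 610.8 -281. ]
205 369 [611.3 -13.7]
215 186 [ 626.3 -280.7]
215 382 [626.9   7.3]
225 186 [ 642.2 -281.8]
225 366 [642.7 -14.4]
232 199 [ 653.5 -263.2]
232 365 [654.  -14.6]
clips
1133.5 [292.5 247.5] [[653.0, -163.0], [653.0, -85.0], [698.0, -82.0], [698.0, -163.0]] ctr [ 675.3 -123.4]
1475.5 [227. 247.] [[651.0, -275.0], [652.0, -166.0], [698.0, -166.0], [698.0, -278.0]] ctr [ 674.3 -221.1]
```

View pics/w1c.png

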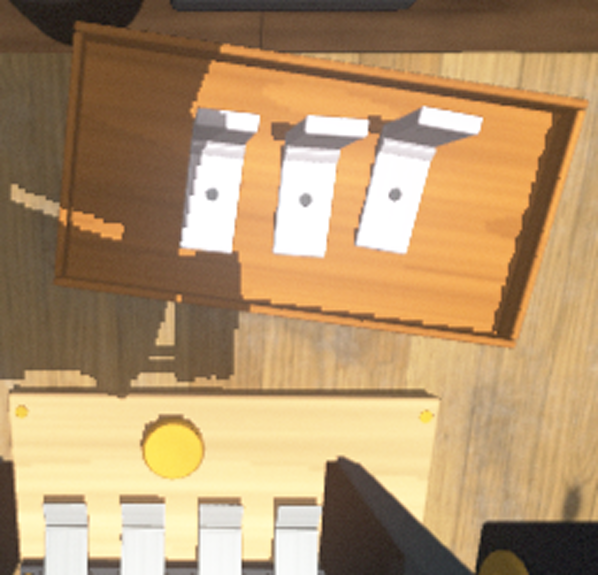

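Request:
apply_moves(targets="-0.0486 0.0025 0.05 0;-0.0486 0.0025 0.05 0;0 0 0.06 0;0 0 0.06 0;0 0 0.06 0;0 0 0.05 0;0 0 0.03 0;0 0 0.02 0;0 0 0.0185 0;0 0 0 0")

```text
time: 3.65
position: [613.2, -179.1, 31.3]
orientation: [[-1.0, -0.0, -0.001], [-0.0, 1.0, 0.0], [0.001, 0.0, -1.0]]
ft_force: [-0.0, 0.5, 0.1]
grip_width: 91.3
grasp_force: 0.0
```

Request:
apply_moves(targets="0 0 0 0;0 0 0 0;0 0 0 0;0 0 0 0;0 0 0 0;0 0 0 0;0 0 0 0;0 0 0 0;0 0 0 0;0 0 0 0", fingers=255, grip_force=8)

```text
time: 4.65
position: [613.3, -179.5, 31.7]
orientation: [[-1.0, -0.0, -0.0], [-0.0, 1.0, 0.0], [0.0, 0.0, -1.0]]
ft_force: [-0.2, -0.4, 0.5]
grip_width: 36.5
grasp_force: 7.9
```

Run:
```python
from h import *;from bench import env
s=env.state();print(s["position"],s["grip_width"],s["grasp_force"],s["ft_force"],s["time"]);p=s["position"]
print(delta(s,[467,-400,90]), delta(s,[467,-400,24]))
```

```text
[ 613.31368634 -179.47025761   31.66135137] 36.48710997629267 7.9439204591471935 [-0.19918527 -0.39521787  0.47259035] 4.65
yaw now 90.0 turn 0.0000 shift [ 0.2926 -0.4411 -0.1167] yaw now 90.0 turn 0.0000 shift [ 0.2926 -0.4411  0.0153]
```

Request:
apply_moves(targets="0 0 -0.04 0;0 0 -0.08 0;0.0585 -0.0882 0 0;0.0585 -0.0882 0 0;0.0585 -0.0882 0 0;0.0585 -0.0882 0 0;0.0586 -0.0883 0 0;0 0 0.06 0;0 0 0.05 0;0 0 0.02 0")

```text
time: 5.65
position: [473.9, -387.3, 24.7]
orientation: [[-1.0, 0.001, -0.002], [0.001, 1.0, 0.002], [0.002, 0.002, -1.0]]
ft_force: [0.1, 0.2, -0.3]
grip_width: 36.2
grasp_force: 7.9
```

Request:
apply_moves(targets="0 0 0.009 0;0 0 0 0;0 0 0 0")

```text
time: 5.95
position: [475.9, -387.9, 23.1]
orientation: [[-1.0, -0.001, 0.001], [-0.001, 1.0, -0.001], [-0.001, -0.001, -1.0]]
ft_force: [-0.1, 0.5, -1.2]
grip_width: 36.7
grasp_force: 7.9
```

Request:
apply_moves(targets="0 0 0 0;0 0 0 0;0 0 0 0;0 0 0 0;0 0 -0.03 0;0 0 -0.06 0;0 0 -0.08 0;0 0 -0.08 0;0 0 -0.08 0;0 0 -0.08 0", fingers=120)

```text
time: 6.95
position: [474.9, -387.6, 230.0]
orientation: [[-1.0, -0.0, 0.001], [-0.0, 1.0, -0.001], [-0.001, -0.001, -1.0]]
ft_force: [0.7, -0.0, -1.1]
grip_width: 48.1
grasp_force: 0.0
```

Run:
```python
import pickle;from h import *;from bench import env
s=env.state();print(s["position"],s["grip_width"],s["ft_force"],s["time"])
f=env.grab_frame("top");pickle.dump(f,open("t1.pkl","wb"))
f=env.grab_frame("wrist");pickle.dump(f,open("w2.pkl","wb"));cv2.imwrite("pics/w2.png",f["image"][:,:,::-1])
print(delta(s,[464,-155,190],-10))
```

```text
[ 474.90456315 -387.59435841  230.03862158] 48.0596402162058 [ 0.68294816 -0.03333426 -1.1248569 ] 6.95
yaw now 90.0 turn -0.8889 shift [-0.4543  0.1023  0.0801]
```

View pics/w2.png

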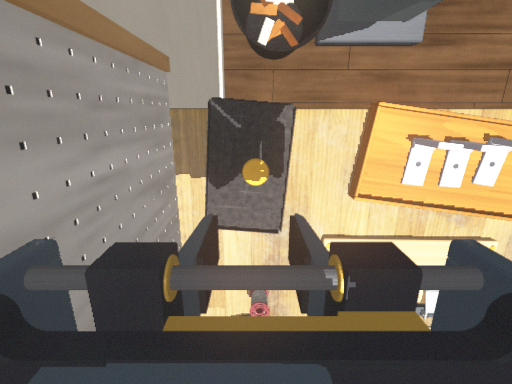

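The wax lies flat in the tray at (256,172). Next I'll take the flange positions from the top and wrist pictures.

Run:
```python
import pickle;from h import *;from bench import env
f=pickle.load(open("d0.pkl","rb"))["top"];w=pickle.load(open("w1.pkl","rb"))
A={"L":[(138,488),(197,497),(195,511),(137,500)],"M":[(233,490),(292,494),(292,506),(233,500)],"R":[(329,500),(384,503),(383,517),(328,510)]}
B={"L":[(173,392),(224,401),(207,490),(157,483)],"M":[(252,391),(305,394),(300,480),(246,476)],"R":[(345,399),(396,404),(387,490),(336,485)]}
# wrist w1c (2.3x, offset 180,15)
C={"L":[(423,108),(482,119),(474,133),(414,122)],"M":[(309,116),(369,121),(364,136),(304,131)],"R":[(206,108),(259,115),(258,132),(200,126)]}
D={"L":[(385,140),(435,151),(406,252),(357,245)],"M":[(290,147),(337,152),(325,257),(274,252)],"R":[(197,142),(244,147),(232,252),(181,248)]}
def out(n,f,q,z,sc,o):
    P=ray(f,np.array(q)/sc+o,z)[:,:2];r=cv2.minAreaRect(P.astype(np.float32));e=r[2];print(n,np.round(P.mean(0),1),"size",np.round(r[1],1),"ang",round(e,1),round(e-90,1))
for k in A:
    out(k+" top flange",f,A[k],62,4,[165,150]);out(k+" wr flange",w,C[k],62,2.3,[180,15]);out(k+" top blade",f,B[k],10,4,[165,150]);out(k+" wr blade",w,D[k],10,2.3,[180,15])
print("front",ray(w,[(185.2,185.4),(370.4,188)],12)[:,:2], "nails",ray(w,np.array([(22,411),(426,416)])/2.3+[180,15],12)[:,:2])
```

```text
L top flange [433.5 -50.9] size [33.5  7.6] ang 83.2 -6.8
L wr flange [435.8 -49.1] size [31.4  6.5] ang 80.6 -9.4
L top blade [466.7 -55.2] size [31.  53.7] ang 83.3 -6.7
L wr blade [468.4 -52.5] size [29.1 57.3] ang 79.2 -10.8
M top flange [ 435.8 -103.9] size [33.4  6.5] ang 87.8 -2.2
M wr flange [ 438.1 -101.9] size [30.1  6.7] ang 85.6 -4.4
M top blade [ 471.8 -105.7] size [32.  50.4] ang 88.7 -1.3
M wr blade [ 471.1 -103.1] size [30.1 56.9] ang 84.5 -5.5
R top flange [ 431.9 -155.9] size [30.6  7.6] ang 87.5 -2.5
R wr flange [ 435.6 -152.2] size [27.8  8. ] ang 84.5 -5.5
R top blade [ 467.9 -159.5] size [30.6 50.5] ang 86.0 -4.0
R wr blade [ 468.5 -156.2] size [29.8 57.4] ang 84.8 -5.2
front [[ 581.4406828  -278.53818783]
 [ 585.72306938  -14.84052841]] nails [[ 593.737527   -273.18412786]
 [ 597.439561    -20.860406  ]]
```

Request:
apply_moves(targets="0 0 0 0.09;0 0 0 0.09;0 0 0 0.09;0 0 0 0.09;0 0 0 0.09;0 0 0 0.09;0 0 0 0.09;0 0 0 0.09;0 0 0 0.09;0 0 0 0.09")

```text
time: 8.05
position: [474.9, -387.6, 227.5]
orientation: [[-0.151, 0.989, -0.0], [0.989, 0.151, 0.0], [0.0, -0.0, -1.0]]
ft_force: [-0.1, -0.0, 0.3]
grip_width: 48.2
grasp_force: 0.0
```

Request:
apply_moves(targets="0 0 0 0.09;0 0 0 0.066;0 0 0 0")

```text
time: 8.35
position: [475.0, -387.6, 227.5]
orientation: [[0.089, 0.996, -0.0], [0.996, -0.089, -0.0], [-0.0, -0.0, -1.0]]
ft_force: [0.1, -1.3, -0.6]
grip_width: 48.3
grasp_force: 0.0
```

Run:
```python
import pickle;from h import *;from bench import env
s=env.state();print(s["position"],s["joints"],s["time"])
print(delta(s,[434,-154,120],-5))
f=pickle.load(open("d0.pkl","rb"))["top"]
print(ray(f,np.array([(199,122),(281,125),(361,130),(442,132),(524,137)])/4+[165,150],19)[:,:2])
print(ray(f,np.array([(199,135),(281,140),(361,144),(442,146),(524,151)])/4+[165,150],21)[:,:2])
```

```text
[ 474.9651644  -387.64736078  227.49793214] [-4.13974252e+01  1.42561829e+01  1.09822941e+02 -1.65100226e-03
  5.59200491e+01 -3.62647273e+01] 8.35
yaw now -5.1 turn -0.0015 shift [ 0.4584 -0.1223  0.215 ]
[[ 659.41750209  -50.74016766]
 [ 658.9654185  -101.20948561]
 [ 657.21554534 -150.45344152]
 [ 657.37826267 -200.20355748]
 [ 655.66623273 -250.56173603]]
[[ 650.74486892  -51.47896494]
 [ 649.04189759 -101.79398814]
 [ 647.93339366 -150.79803931]
 [ 648.09750976 -200.33412347]
 [ 646.39879261 -250.47566683]]
```

Request:
apply_moves(targets="0.0764 -0.0204 0.0358 0;0.0764 -0.0204 0.0358 0;0.0764 -0.0204 0.0358 0;0.0764 -0.0204 0.0358 0;0.0764 -0.0204 0.0358 0;0.0764 -0.0204 0.0358 0;0 0 0 0;0 0 0 0")

```text
time: 9.15
position: [434.3, -153.6, 119.9]
orientation: [[0.084, 0.996, -0.0], [0.996, -0.084, 0.0], [0.0, -0.0, -1.0]]
ft_force: [0.3, -1.0, -0.8]
grip_width: 48.6
grasp_force: 0.0
```

Run:
```python
import pickle;from h import *;from bench import env
s=env.state();print(s["position"],s["joints"],s["time"])
print(delta(s,[434,-154,45],-5))
a=env.grab_frame("wrist");b=env.grab_frame("side")
pickle.dump((a,b),open("n1.pkl","wb"))
A=cv2.resize(a["image"],None,fx=1,fy=1);B=cv2.resize(b["image"][160:310,180:380],(512,384),interpolation=cv2.INTER_CUBIC)
I=np.hstack([A,B])[:,:,::-1];cv2.imwrite("pics/n1.png",cv2.resize(I,(800,300)))
```

```text
[ 434.28070703 -153.5888003   119.87186095] [-2.23739469e+01  1.06406051e+01  1.29130072e+02 -6.19677000e-03
  4.02459864e+01 -1.75724582e+01] 9.15
yaw now -4.8 turn 0.0023 shift [-0.0009 -0.0005  0.1497]
```

View pics/n1.png

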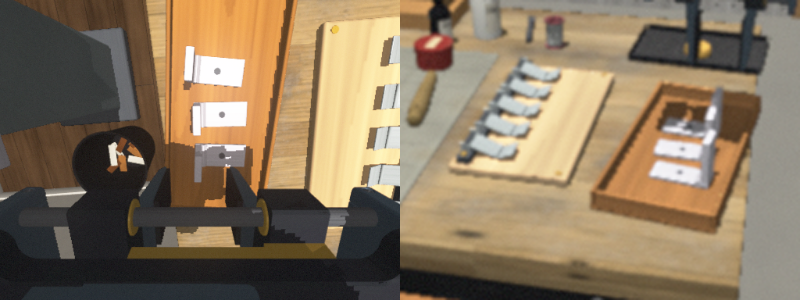

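The fingers straddle the right-hand template, and the other two stand undisturbed. I'll go down and grip.

Request:
apply_moves(targets="0 0 0.05 0;0 0 0.05 0;0 0 0.03 0;0 0 0.02 0;0 0 0 0")

```text
time: 9.75
position: [434.2, -154.6, 44.2]
orientation: [[0.088, 0.996, -0.001], [0.996, -0.088, 0.0], [0.0, -0.001, -1.0]]
ft_force: [-0.8, -0.1, 0.0]
grip_width: 48.4
grasp_force: 0.0
```

Request:
apply_moves(targets="0 0 0 0;0 0 0 0;0 0 0 0;0 0 0 0;0 0 0 0;0 0 0 0;0 0 0 0;0 0 0 0", fingers=255, grip_force=30)

```text
time: 10.55
position: [434.4, -154.1, 45.0]
orientation: [[0.088, 0.996, 0.0], [0.996, -0.088, -0.0], [-0.0, 0.0, -1.0]]
ft_force: [-1.8, 0.7, 7.5]
grip_width: 7.7
grasp_force: 30.0
```

Run:
```python
from h import *;from bench import env
s=env.state();print(s["position"],s["grip_width"],s["ft_force"],s["time"])
print(delta(s,[578,-197.5,90],-0.9),delta(s,[578,-197.5,53],-0.9))
```

```text
[ 434.40948738 -154.12327956   44.97649487] 7.727157320458051 [-1.80225021  0.6551622   7.47966363] 10.55
yaw now -5.0 turn -0.0460 shift [-0.0822  0.2885 -0.09  ] yaw now -5.0 turn -0.0460 shift [-0.0822  0.2885 -0.016 ]
```

Request:
apply_moves(targets="0 0 -0.03 0;0 0 -0.07 0;0 0 0 -0.046;-0.0168 0.0577 0 0;-0.0168 0.0577 0 0;-0.0168 0.0577 0 0;-0.0168 0.0577 0 0;-0.0168 0.0577 0 0;0 0 0 0;0 0 0 0")

```text
time: 11.55
position: [577.6, -198.2, 94.3]
orientation: [[0.016, 1.0, -0.001], [1.0, -0.016, 0.0], [0.0, -0.001, -1.0]]
ft_force: [-0.7, 0.1, -1.3]
grip_width: 7.8
grasp_force: 30.0
```

Request:
apply_moves(targets="0 0 0.03 0;0 0 0.03 0;0 0 0.015 0;0 0 0.005 0;0 0 0 0")

```text
time: 12.05
position: [577.5, -198.2, 54.1]
orientation: [[0.016, 1.0, -0.001], [1.0, -0.016, 0.0], [0.0, -0.001, -1.0]]
ft_force: [0.2, -0.7, -0.4]
grip_width: 7.7
grasp_force: 30.0
```

Run:
```python
import pickle;from h import *;from bench import env
s=env.state();print(s["position"],s["grip_width"],s["ft_force"],s["time"],delta(s,[578,-198.5,52],-0.9))
a=env.grab_frame("wrist");b=env.grab_frame("side")
B=cv2.resize(b["image"][170:270,190:323],(512,384),interpolation=cv2.INTER_CUBIC)
I=np.hstack([a["image"],B])[:,:,::-1];cv2.imwrite("pics/n2.png",cv2.resize(I,(800,300)))
```

```text
[ 577.46477947 -198.18281327   54.13160936] 7.676360480056088 [ 0.19124896 -0.65498456 -0.42374482] 12.05 yaw now -0.9 turn 0.0000 shift [-0.0006  0.0011  0.0043]
```

View pics/n2.png

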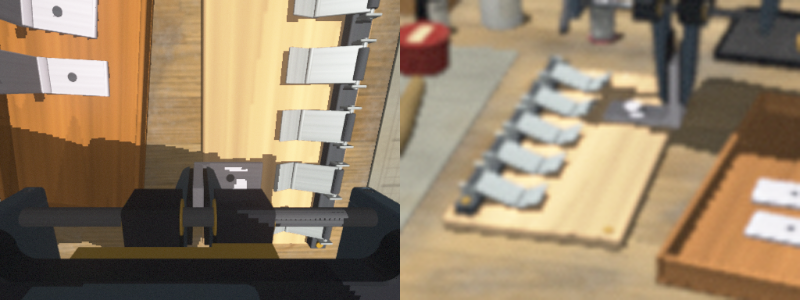

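The blade hangs just above the board and lines up with bay 3's clip. I'll lower it to contact and then push.

Request:
apply_moves(targets="0 0 0.003 0;0 0 0.002 0;0 0 0 0;0 0 0 0")

```text
time: 12.55
position: [577.9, -198.4, 52.4]
orientation: [[0.016, 1.0, 0.0], [1.0, -0.016, -0.0], [-0.0, 0.0, -1.0]]
ft_force: [0.1, -0.5, -0.4]
grip_width: 7.9
grasp_force: 30.0
```

Request:
apply_moves(targets="0 0.012 0 0;0 0.012 0 0;0 0.012 0 0;0 0.012 0 0;0 0.012 0 0;0 0.012 0 0;0 0.012 0 0;0 0.012 0 0;0 0.004 0 0;0 0 0 0")

```text
time: 13.55
position: [628.4, -199.1, 52.1]
orientation: [[0.016, 1.0, 0.001], [1.0, -0.016, -0.0], [-0.0, 0.001, -1.0]]
ft_force: [2.0, 0.3, -3.6]
grip_width: 7.9
grasp_force: 30.0
```

Request:
apply_moves(targets="0 0.003 0 0;0 0.003 0 0;0 0 0 0")

```text
time: 13.85
position: [630.8, -199.1, 52.1]
orientation: [[0.016, 1.0, -0.0], [1.0, -0.016, 0.0], [0.0, -0.0, -1.0]]
ft_force: [-0.3, 0.5, -5.1]
grip_width: 8.2
grasp_force: 30.0
```

Request:
apply_moves(targets="0 0.003 0 0;0 0 0 0")

```text
time: 14.05
position: [632.4, -199.2, 52.2]
orientation: [[0.016, 1.0, -0.0], [1.0, -0.016, 0.0], [0.0, -0.0, -1.0]]
ft_force: [-1.3, 0.2, -5.3]
grip_width: 7.9
grasp_force: 30.0
```

Request:
apply_moves(targets="0 0.003 0 0;0 0 0 0")

```text
time: 14.25
position: [634.0, -199.2, 52.2]
orientation: [[0.016, 1.0, -0.0], [1.0, -0.016, 0.0], [0.0, -0.0, -1.0]]
ft_force: [-1.7, -0.6, -5.2]
grip_width: 8.1
grasp_force: 30.0
```

Request:
apply_moves(targets="0 0.003 0 0;0 0 0 0")

```text
time: 14.45
position: [634.8, -199.2, 52.2]
orientation: [[0.016, 1.0, -0.002], [1.0, -0.016, 0.0], [0.0, -0.002, -1.0]]
ft_force: [-5.6, -0.8, -2.6]
grip_width: 7.7
grasp_force: 30.0
```

Request:
apply_moves(targets="0 0.003 0 0;0 0 0 0")

```text
time: 14.65
position: [635.0, -199.2, 52.3]
orientation: [[0.016, 1.0, -0.005], [1.0, -0.016, 0.001], [0.001, -0.005, -1.0]]
ft_force: [-16.5, -0.5, 9.2]
grip_width: 7.7
grasp_force: 30.0
```

Run:
```python
import pickle;from h import *;from bench import env
s=env.state();print(s["position"],s["grip_width"],s["ft_force"],s["time"])
a=env.grab_frame("wrist");b=env.grab_frame("side");pickle.dump((a,b),open("n3.pkl","wb"))
B=cv2.resize(b["image"][170:270,190:323],(512,384),interpolation=cv2.INTER_CUBIC)
I=np.hstack([a["image"],B])[:,:,::-1];cv2.imwrite("pics/n3.png",cv2.resize(I,(800,300)))
```

```text
[ 635.01711296 -199.17991975   52.27174356] 7.6807481430719875 [-16.51516825  -0.49344181   9.24421895] 14.65
```

View pics/n3.png

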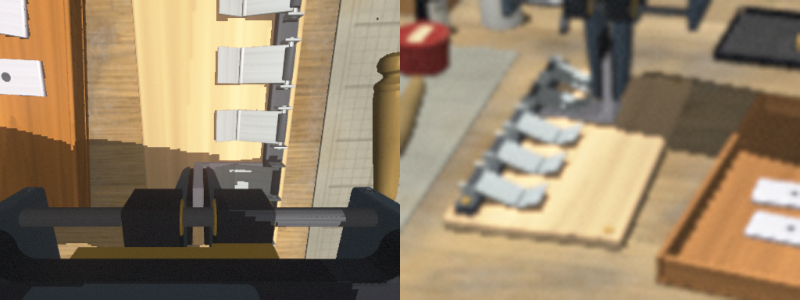

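The stop force jumped to 16 N at x≈635, so the blade is home under the clip. I'll relieve the push, release slightly open, lift, and go to the middle template.

Request:
apply_moves(targets="0 -0.003 0 0;0 0 0 0")

```text
time: 14.95
position: [634.8, -199.2, 52.2]
orientation: [[0.016, 1.0, -0.001], [1.0, -0.016, 0.0], [0.0, -0.001, -1.0]]
ft_force: [-5.5, 0.1, -2.3]
grip_width: 8.0
grasp_force: 30.0
```

Request:
apply_moves(targets="0 0 0 0;0 0 0 0;0 0 0 0;0 0 0 0;0 0 -0.02 0;0 0 -0.05 0;0 0 -0.08 0;0 0 -0.05 0;0 0 0 0", fingers=190)

```text
time: 15.85
position: [637.5, -200.0, 157.1]
orientation: [[0.016, 1.0, 0.006], [1.0, -0.016, -0.002], [-0.002, 0.006, -1.0]]
ft_force: [0.5, -0.3, -0.6]
grip_width: 23.0
grasp_force: 0.0
```

Run:
```python
import pickle;from h import *;from bench import env
s=env.state();print(s["position"],s["grip_width"],s["ft_force"],s["time"])
print(delta(s,[437,-103,150],-3.5))
f=env.grab_frame("top");im=f["image"][:,:,::-1];cv2.imwrite("pics/n4.png",cv2.resize(im[150:300,165:325],None,fx=4,fy=4,interpolation=cv2.INTER_CUBIC));pickle.dump(f,open("n4.pkl","wb"))
```

```text
[ 637.54772575 -199.98178577  157.0865812 ] 22.98312634399086 [ 0.51314434 -0.26330183 -0.55290744] 15.85
yaw now -0.9 turn 0.0289 shift [ 0.1691 -0.4122  0.0142]
```

View pics/n4.png

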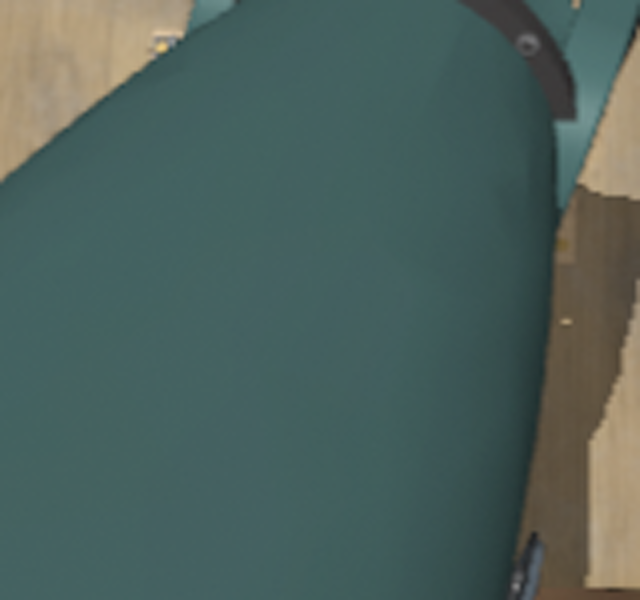

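The arm hides the top view here, so I'll continue with the wrist camera.

Request:
apply_moves(targets="0 0 0 0.029;0.0282 -0.0687 0.005 0;0.0282 -0.0687 0.01 0;0.0282 -0.0687 0.01 0;0.0282 -0.0687 0.01 0;0.0282 -0.0687 0.01 0;0.0282 -0.0687 0.01 0;0 0 0 0;0 0 0 0", fingers=120)

```text
time: 16.8
position: [434.4, -102.0, 124.6]
orientation: [[0.061, 0.998, -0.0], [0.998, -0.061, 0.0], [0.0, -0.0, -1.0]]
ft_force: [0.1, -1.1, 0.2]
grip_width: 48.0
grasp_force: 0.0
```

Run:
```python
import pickle;from h import *;from bench import env
s=env.state();print(s["position"],s["grip_width"],s["time"]);print(delta(s,[437,-103,45],-3.5))
a=env.grab_frame("wrist");b=env.grab_frame("side");pickle.dump((a,b),open("n5.pkl","wb"))
B=cv2.resize(b["image"][170:280,190:370],(628,384),interpolation=cv2.INTER_CUBIC)
I=np.hstack([a["image"],B])[:,:,::-1];cv2.imwrite("pics/n5.png",cv2.resize(I,(800,270)))
```

```text
[ 434.42362874 -101.99937455  124.58016943] 48.04599355521732 16.8
yaw now -3.5 turn 0.0001 shift [-0.0017  0.0053  0.1592]
```

View pics/n5.png

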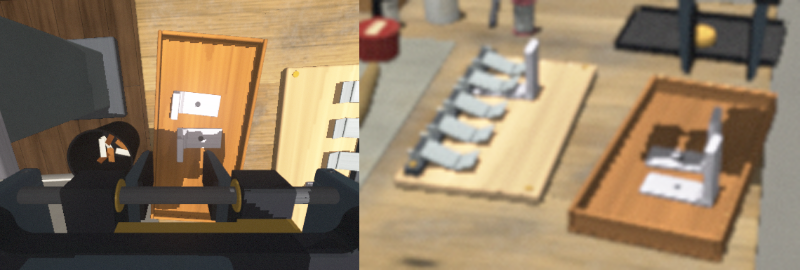

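The first template stands in bay 3 and the fingers straddle the middle one. I'll go down and grip.

Request:
apply_moves(targets="-0.0017 0.005 0.05 0;0 0 0.05 0;0 0 0.03 0;0 0 0.02 0;0 0 0.009 0;0 0 0 0")

```text
time: 17.5
position: [437.5, -103.3, 45.1]
orientation: [[0.061, 0.998, -0.0], [0.998, -0.061, 0.0], [0.0, -0.0, -1.0]]
ft_force: [0.2, -0.0, -0.1]
grip_width: 48.1
grasp_force: 0.0
```

Request:
apply_moves(targets="0 0 0 0;0 0 0 0;0 0 0 0;0 0 0 0;0 0 0 0;0 0 0 0;0 0 0 0;0 0 0 0", fingers=255, grip_force=30)

```text
time: 18.3
position: [437.4, -103.2, 45.4]
orientation: [[0.061, 0.998, 0.0], [0.998, -0.061, -0.0], [-0.0, 0.0, -1.0]]
ft_force: [-1.6, 0.7, 6.7]
grip_width: 8.0
grasp_force: 30.0
```

Run:
```python
from h import *;from bench import env
s=env.state();print(s["position"],s["grip_width"],s["ft_force"],s["time"])
print(delta(s,[578,-148.5,90],-0.9))
```

```text
[ 437.36460979 -103.22321372   45.42911131] 8.003943569584713 [-1.62817965  0.69421996  6.72297904] 18.3
yaw now -3.5 turn -0.0290 shift [-0.0861  0.2827 -0.0891]
```

Request:
apply_moves(targets="0 0 -0.03 0;0 0 -0.07 0;0 0 0 -0.029;-0.0172 0.0565 0 0;-0.0172 0.0565 0 0;-0.0172 0.0565 0 0;-0.0172 0.0565 0 0;-0.0172 0.0565 0 0;0 0 0 0;0 0 0 0")

```text
time: 19.3
position: [577.5, -148.4, 94.8]
orientation: [[0.016, 1.0, -0.001], [1.0, -0.016, 0.0], [0.0, -0.001, -1.0]]
ft_force: [0.0, 0.8, -1.7]
grip_width: 7.6
grasp_force: 30.0
```

Request:
apply_moves(targets="0 0 0.03 0;0 0 0.03 0;0 0 0.016 0;0 0 0.008 0;0 0 0.001 0;0 0 0 0;0 0 0 0")

```text
time: 20.0
position: [577.8, -148.4, 52.7]
orientation: [[0.016, 1.0, -0.0], [1.0, -0.016, 0.0], [0.0, -0.0, -1.0]]
ft_force: [0.3, 0.4, -0.8]
grip_width: 8.1
grasp_force: 30.0
```

Run:
```python
import pickle;from h import *;from bench import env
s=env.state();print(s["position"],s["grip_width"],s["ft_force"],s["time"],delta(s,[578,-148.5,52.4],-0.9))
a=env.grab_frame("wrist");b=env.grab_frame("side")
B=cv2.resize(b["image"][170:270,190:323],(512,384),interpolation=cv2.INTER_CUBIC)
I=np.hstack([a["image"],B])[:,:,::-1];cv2.imwrite("pics/n6.png",cv2.resize(I,(800,300)))
```

```text
[ 577.77051328 -148.3732048    52.68422071] 8.06247535945406 [ 0.34844873  0.4325234  -0.79190297] 20.0 yaw now -0.9 turn 0.0000 shift [-0.0002  0.0005  0.0006]
```

View pics/n6.png

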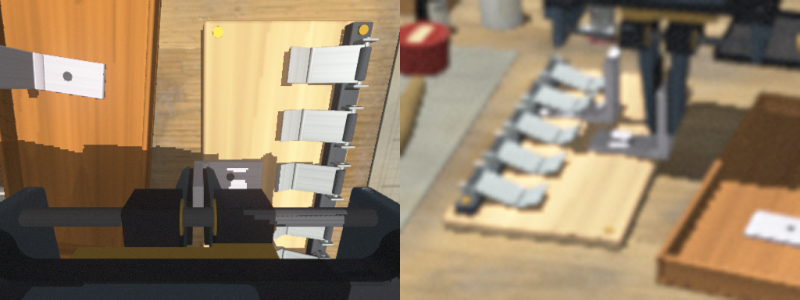

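The blade is in line with bay 2's clip, so I'll push.

Request:
apply_moves(targets="0 0.012 0 0;0 0.012 0 0;0 0.012 0 0;0 0.012 0 0;0 0.012 0 0;0 0.012 0 0;0 0.012 0 0;0 0.012 0 0;0 0.012 0 0;0 0 0 0")

```text
time: 21.1
position: [633.0, -149.3, 52.8]
orientation: [[0.016, 1.0, 0.001], [1.0, -0.016, -0.0], [-0.0, 0.001, -1.0]]
ft_force: [0.7, 0.6, -5.1]
grip_width: 7.8
grasp_force: 30.0
```

Request:
apply_moves(targets="0 0.003 0 0;0 0.002 0 0;0 0 0 0")

```text
time: 21.4
position: [634.2, -149.3, 52.7]
orientation: [[0.016, 1.0, -0.0], [1.0, -0.016, 0.0], [0.0, -0.0, -1.0]]
ft_force: [-0.3, 0.2, -4.6]
grip_width: 7.8
grasp_force: 30.0
```

Request:
apply_moves(targets="0 0.003 0 0;0 0 0 0")

```text
time: 21.6
position: [635.4, -149.3, 52.7]
orientation: [[0.016, 1.0, -0.001], [1.0, -0.016, 0.0], [0.0, -0.001, -1.0]]
ft_force: [-3.7, -0.3, -3.9]
grip_width: 7.8
grasp_force: 30.0
```

Request:
apply_moves(targets="0 0.002 0 0;0 0 0 0;0 0 0 0")

```text
time: 21.9
position: [635.5, -149.2, 52.4]
orientation: [[0.016, 1.0, -0.003], [1.0, -0.016, 0.0], [0.0, -0.003, -1.0]]
ft_force: [-9.4, -0.4, -2.0]
grip_width: 7.6
grasp_force: 30.0
```

Request:
apply_moves(targets="0 0.002 0 0;0 0 0 0")

```text
time: 22.1
position: [635.7, -149.2, 52.4]
orientation: [[0.016, 1.0, -0.005], [1.0, -0.016, 0.001], [0.001, -0.005, -1.0]]
ft_force: [-15.4, 0.1, 4.6]
grip_width: 8.2
grasp_force: 30.0
```

Request:
apply_moves(targets="0 -0.003 0 0;0 0 0 0")

```text
time: 22.3
position: [635.5, -149.2, 52.5]
orientation: [[0.016, 1.0, -0.002], [1.0, -0.016, 0.0], [0.0, -0.002, -1.0]]
ft_force: [-6.3, -0.6, -3.5]
grip_width: 7.7
grasp_force: 30.0
```

Request:
apply_moves(targets="0 0 0 0;0 0 0 0;0 0 0 0;0 0 0 0;0 0 -0.02 0;0 0 -0.05 0;0 0 -0.08 0;0 0 -0.05 0;0 0 0 0", fingers=190)

```text
time: 23.2
position: [638.5, -149.9, 157.5]
orientation: [[0.016, 1.0, 0.006], [1.0, -0.016, -0.002], [-0.002, 0.006, -1.0]]
ft_force: [0.9, -0.1, 0.3]
grip_width: 23.3
grasp_force: 0.0
```

Run:
```python
from h import *;from bench import env
s=env.state();print(s["position"],s["grip_width"],s["ft_force"],s["time"])
print(delta(s,[436,-50,120],-9))
```

```text
[ 638.54764449 -149.89038106  157.52503234] 23.341050224593143 [ 0.91044484 -0.07940964  0.26460254] 23.2
yaw now -0.9 turn 0.0900 shift [ 0.134  -0.4314  0.0751]
```

Request:
apply_moves(targets="0 0 0 0.09;0.0223 -0.071 0.01 0;0.0223 -0.071 0.013 0;0.0223 -0.071 0.013 0;0.0223 -0.071 0.013 0;0.0223 -0.071 0.013 0;0.0223 -0.071 0.013 0;0 0 0 0;0 0 0 0", fingers=120)

```text
time: 24.1
position: [436.3, -49.8, 115.5]
orientation: [[0.156, 0.988, 0.0], [0.988, -0.156, -0.0], [-0.0, 0.0, -1.0]]
ft_force: [1.5, -0.2, 0.5]
grip_width: 48.0
grasp_force: 0.0
```

Run:
```python
import pickle;from h import *;from bench import env
s=env.state();print(s["position"],s["grip_width"],s["time"]);print(delta(s,[436,-50,45],-9))
f=env.grab_frame("wrist");b=env.grab_frame("side");pickle.dump((f,b),open("n7.pkl","wb"))
B=cv2.resize(b["image"][170:280,190:370],(628,384),interpolation=cv2.INTER_CUBIC)
q=proj(f,[[436,-50,62],[436+32*.988,-50-32*.156,10]]);print(q)
I=np.hstack([f["image"],B])[:,:,::-1].copy()
for p in q: cv2.circle(I,tuple(int(v) for v in p),4,(0,0,255),1)
cv2.imwrite("pics/n7.png",cv2.resize(I,(800,270)))
```

```text
[436.34104839 -49.77761586 115.48743838] 47.99229340805253 24.1
yaw now -9.0 turn 0.0004 shift [-0.0005 -0.0006  0.141 ]
[[251.81705052 218.25778782]
 [283.91194248 199.10960836]]
```

View pics/n7.png

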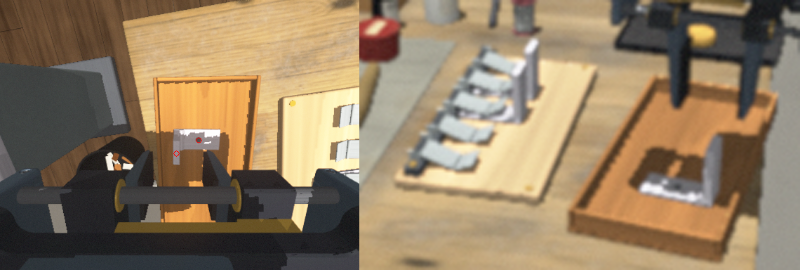

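The marked flange point falls on the last template's flange, and two templates stand home in bays 2 and 3. I'll go down and grip.

Request:
apply_moves(targets="0 0 0.05 0;0 0 0.04 0;0 0 0.03 0;0 0 0.02 0;0 0 0 0;0 0 0 0")

```text
time: 24.8
position: [437.0, -50.2, 45.6]
orientation: [[0.157, 0.988, 0.0], [0.988, -0.157, -0.0], [-0.0, 0.0, -1.0]]
ft_force: [0.2, -0.8, 0.3]
grip_width: 48.3
grasp_force: 0.0
```

Request:
apply_moves(targets="0 0 0 0;0 0 0 0;0 0 0 0;0 0 0 0;0 0 0 0;0 0 0 0;0 0 0 0;0 0 0 0", fingers=255, grip_force=30)

```text
time: 25.6
position: [436.5, -49.9, 45.4]
orientation: [[0.156, 0.988, -0.0], [0.988, -0.156, -0.0], [-0.0, -0.0, -1.0]]
ft_force: [-1.3, -0.4, 4.9]
grip_width: 7.8
grasp_force: 30.0
```

Run:
```python
from h import *;from bench import env
s=env.state();print(s["position"],s["grip_width"],s["ft_force"],s["time"])
print(delta(s,[578,-98.8,95],-0.9))
```

```text
[436.45476727 -49.94553184  45.38085855] 7.839629009482324 [-1.2591794  -0.40119958  4.86940181] 25.6
yaw now -9.0 turn -0.0900 shift [-0.0933  0.2846 -0.0992]
```

Request:
apply_moves(targets="0 0 -0.03 0;0 0 -0.07 0;0 0 0 -0.09;-0.0187 0.0569 0 0;-0.0187 0.0569 0 0;-0.0187 0.0569 0 0;-0.0187 0.0569 0 0;-0.0187 0.0569 0 0;0 0 0 0;0 0 0 0")

```text
time: 26.6
position: [577.6, -98.9, 94.8]
orientation: [[0.016, 1.0, -0.001], [1.0, -0.016, 0.0], [0.0, -0.001, -1.0]]
ft_force: [-0.4, -0.3, -1.8]
grip_width: 8.1
grasp_force: 30.0
```

Request:
apply_moves(targets="0 0 0.03 0;0 0 0.03 0;0 0 0.016 0;0 0 0.008 0;0 0 0.001 0;0 0 0 0;0 0 0 0")

```text
time: 27.3
position: [577.9, -98.9, 52.7]
orientation: [[0.016, 1.0, -0.0], [1.0, -0.016, 0.0], [0.0, -0.0, -1.0]]
ft_force: [-0.4, 0.1, -0.3]
grip_width: 7.7
grasp_force: 30.0
```

Run:
```python
import pickle;from h import *;from bench import env
s=env.state();print(s["position"],s["grip_width"],s["ft_force"],s["time"],delta(s,[578,-98.8,52.4],-0.9))
f=env.grab_frame("wrist");pickle.dump(f,open("n8.pkl","wb"))
# blade vs clip rows: blue-less light pixels; report row extents of blade just ahead of finger and the clip ahead
g=f["image"].astype(int)
for n,x0,x1 in(("blade",585+25,585+28),("clip",655,662)):
    z={"blade":17,"clip":21}[n]
    for y in range(-130,-74,4):
        p=proj(f,[[ (x0+x1)/2,y,z]])[0].round().astype(int)
        if 0<=p[0]<512 and 0<=p[1]<384: print(n,y,p,g[p[1],p[0]])
```

```text
[577.86188843 -98.86353184  52.69428095] 7.706826280763072 [-0.41099391  0.09142889 -0.31836238] 27.3 yaw now -0.9 turn 0.0000 shift [0.0001 0.0003 0.0006]
blade -130 [295 262] [44 40 40]
blade -126 [295 258] [48 45 45]
blade -122 [295 253] [53 46 50]
blade -118 [296 249] [56 49 51]
blade -114 [296 244] [57 49 49]
blade -110 [296 239] [250 246 247]
blade -106 [296 234] [251 249 251]
blade -102 [296 230] [138 134 134]
blade -98 [296 225] [84 72 70]
blade -94 [297 220] [142 131 132]
blade -90 [297 215] [245 239 242]
blade -86 [297 210] [145 132 132]
blade -82 [297 205] [143 116  89]
blade -78 [297 200] [250 226 164]
clip -130 [357 264] [118 112 111]
clip -126 [357 259] [254 239 182]
clip -122 [357 255] [254 240 180]
clip -118 [358 250] [254 240 181]
clip -114 [358 245] [252 236 178]
clip -110 [359 241] [225 226 224]
clip -106 [360 236] [225 226 223]
clip -102 [360 231] [226 227 223]
clip -98 [361 226] [226 228 223]
clip -94 [361 221] [226 227 223]
clip -90 [362 216] [225 226 222]
clip -86 [362 211] [226 227 224]
clip -82 [363 205] [254 241 184]
clip -78 [363 200] [254 241 186]
```

Request:
apply_moves(targets="0 0.012 0 0;0 0.012 0 0;0 0.012 0 0;0 0.012 0 0;0 0.012 0 0;0 0.012 0 0;0 0.012 0 0;0 0.012 0 0;0 0.012 0 0;0 0 0 0")

```text
time: 28.35
position: [633.1, -99.8, 52.8]
orientation: [[0.016, 1.0, 0.001], [1.0, -0.016, -0.0], [-0.0, 0.001, -1.0]]
ft_force: [0.8, -0.2, -4.7]
grip_width: 8.0
grasp_force: 30.0
```

Request:
apply_moves(targets="0 0.003 0 0;0 0.002 0 0;0 0.002 0 0;0 0 0 0")

```text
time: 28.75
position: [635.3, -99.8, 52.7]
orientation: [[0.016, 1.0, -0.0], [1.0, -0.016, 0.0], [0.0, -0.0, -1.0]]
ft_force: [-2.0, -0.3, -5.0]
grip_width: 8.0
grasp_force: 30.0
```

Request:
apply_moves(targets="0 0.003 0 0;0 0 0 0;0 0 0 0")

```text
time: 29.05
position: [636.2, -99.8, 52.5]
orientation: [[0.016, 1.0, -0.002], [1.0, -0.016, 0.0], [0.0, -0.002, -1.0]]
ft_force: [-4.6, -0.8, -4.6]
grip_width: 7.9
grasp_force: 30.0
```

Request:
apply_moves(targets="0 0.003 0 0;0 0 0 0;0 0 0 0")

```text
time: 29.35
position: [636.4, -99.8, 52.3]
orientation: [[0.016, 1.0, -0.005], [1.0, -0.016, 0.0], [0.0, -0.005, -1.0]]
ft_force: [-13.6, -1.0, 1.6]
grip_width: 7.9
grasp_force: 30.0
```

Request:
apply_moves(targets="0 0.001 0 0;0 0 0 0")

```text
time: 29.55
position: [636.4, -99.8, 52.3]
orientation: [[0.016, 1.0, -0.006], [1.0, -0.016, 0.001], [0.001, -0.006, -1.0]]
ft_force: [-16.8, -0.6, 5.6]
grip_width: 8.1
grasp_force: 30.0
```

Request:
apply_moves(targets="0 -0.003 0 0;0 0 0 0")

```text
time: 29.75
position: [636.2, -99.7, 52.4]
orientation: [[0.016, 1.0, -0.002], [1.0, -0.016, 0.0], [0.0, -0.002, -1.0]]
ft_force: [-7.2, -1.0, -2.9]
grip_width: 8.0
grasp_force: 30.0
```

Request:
apply_moves(targets="0 0 0 0;0 0 0 0;0 0 0 0;0 0 0 0;0 0 -0.02 0;0 0 -0.05 0;0 0 -0.08 0;0 0 -0.09 0;0 0 0 0", fingers=190)

```text
time: 30.65
position: [640.7, -100.4, 179.7]
orientation: [[0.016, 1.0, 0.009], [1.0, -0.016, -0.002], [-0.002, 0.009, -1.0]]
ft_force: [1.1, -0.3, -0.8]
grip_width: 23.2
grasp_force: 0.0
```

Request:
apply_moves(targets="0.08 0 0 0;0.08 0 0 0;0.08 0 0 0;0.08 0 0 0;0.08 0 0 0;0.08 0 0 0;0.08 0 0 0;0.08 0 0 0;0 0 0 0;0 0 0 0")

```text
time: 31.65
position: [642.2, 220.8, 172.7]
orientation: [[0.014, 1.0, -0.0], [1.0, -0.014, -0.0], [-0.0, -0.0, -1.0]]
ft_force: [0.5, -0.8, -0.1]
grip_width: 23.0
grasp_force: 0.0
```

Run:
```python
import pickle;from h import *;from bench import env
s=env.state();print(s["position"],s["time"])
a=env.grab_frame("top");b=env.grab_frame("side");pickle.dump((a,b),open("e.pkl","wb"))
A=cv2.resize(a["image"][150:310,195:390],(400,328),interpolation=cv2.INTER_CUBIC);B=cv2.resize(b["image"][160:280,200:370],(400,328),interpolation=cv2.INTER_CUBIC)
cv2.imwrite("pics/e.png",np.hstack([A,B])[:,:,::-1])
```

```text
[642.19489031 220.76281111 172.73112474] 31.65
```

View pics/e.png

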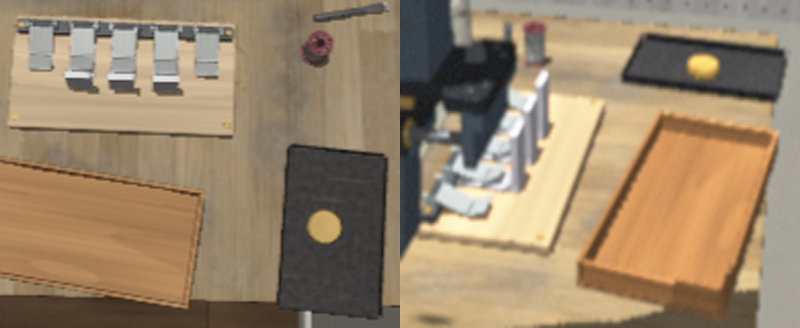

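The final picture shows three templates in a row in bays 1–3 with their flanges level and the bin empty. The wax lies well inside the tray at crop (324,226), and the reel is untouched.

```bash
python3 -c "
from bench import env;print(env.hand_in())"
```

```text
the job is handed in; nothing more can be done
None
```

I put the wax in the tray and pushed all three templates in the bin (none mirrored) home under the clips in bays 1–3, then handed the job in at about 32 s; the hand-in returned no verdict.

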